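# Purge the airbrush line from the switch rail

### The job

Blow out the airbrush line from the switch rail on the desk: first press down the far half of the black rocker (the half with the white line) so that it is fully on, then push the blue extractor button fully home, where it stays, and last press the green purge button fully down and finish while still holding it down. Do not press the green button before the other two are on, never press the red stop button, and neither shift nor pick up anything lying around.

Things in the scene. Friction and masses are not known exactly. Their poses are not given: they have to be found in the camera images.
- switch_rail: low aluminium rail fixed on the desk, 100 (x) x 306 (y) x 7 mm with 20 mm high black end stops; it carries four switch units side by side, 72 mm apart, in any order from left to right. Origin at the centre of its underside on the desk; x points away from the robot, y along the row, turned by up to 0.2 rad.
- stick_box (a point): fixed obstacle, keep clear: point on the desk at the middle of an open shallow box of thin fixed painting sticks with red and yellow model parts, to the right of the rail. Box and sticks reach up to 190 mm from it in x and 150 mm in y, and about 230 mm above the desk: swing round or over them.
- power_unit: power switch: the unit with the black V-shaped rocker. Fixed to the rail; grey housing 86 (x) x 66 (y) x 30 high, origin at the centre of its underside, which is 7 mm above the desk; its axes are the rail's. 
- rocker (a joint): the rocker's hinge, along the rail's y. 0 = off: near half (towards the robot) level, far half sloping up at 0.30 rad. 0.30 = on: far half pressed down until it lies level. May start at up to 0.05. It takes about 2 N at the far half (0.05 N m) and stays where it is left.
- rocker_on_end (a point): point on the top of the rocker's far half, the half with the white line, 22 mm from the hinge, on its middle; moves with the rocker. The half is 33 long (x) x 36 wide. When off the point is about 54 mm above the desk and the half's far edge 57 mm; when on, the half is level at 48 mm, about 22 mm beyond the unit's centre.
- extractor_unit: extractor switch: the unit with the round blue button. Fixed to the rail; grey housing 86 (x) x 66 (y) x 30 high, origin at the centre of its underside, which is 7 mm above the desk; its axes are the rail's. 
- extractor (a joint): blue push-lock button of the extractor, 30 mm in diameter, flat top. Slides straight down 8 mm; value 0 = up, 0.008 = fully down. Takes about 3 N all the way and stays where it is left, so it must be pushed to the bottom. May start at up to 0.001.
- extractor_top (a point): centre of the blue button's flat top, 55 mm above the desk when up, 47 mm when fully down; moves with the button.
- purge_unit: air-purge switch: the unit with the round green button. Fixed to the rail; grey housing 86 (x) x 66 (y) x 30 high, origin at the centre of its underside, which is 7 mm above the desk; its axes are the rail's. 
- purge (a joint): green spring-return button of the air purge, 30 mm in diameter, flat top. Slides straight down 8 mm; value 0 = up, 0.008 = fully down. The spring pushes back with 1.7 N at the top and 3.9 N at the bottom; it comes up when let go.
- purge_top (a point): centre of the green button's flat top, 55 mm above the desk when up, 47 mm when fully down; moves with the button.
- stop_unit: stop switch, to be left alone: the unit with the red mushroom button, 36 mm in diameter, top 55 mm above the desk. Fixed to the rail; grey housing 86 (x) x 66 (y) x 30 high, origin at the centre of its underside, which is 7 mm above the desk; its axes are the rail's. 
- stop (a joint): red stop button, spring-return, must not be pressed. Slides straight down 8 mm; value 0 = up, 0.008 = fully down. 
- yellow_jar: bystander, loose, not to be moved or picked up: small round paint jar with yellow paint, pale lid with a yellow spot, 36 x 36 x 44 mm; origin at the centre of its underside on the desk.
- tweezers: bystander, loose, not to be moved or picked up: thin steel tweezers lying flat, 12 x 118 x 5 mm; origin at the centre of its underside on the desk.
- model_part: bystander, loose, not to be moved or picked up: red painted plastic model part, 18 x 42 x 11 mm; origin at the centre of its underside on the desk.
- paint_dish: bystander, loose, not to be moved or picked up: round steel dish with red paint, 41 x 41 x 11 mm; origin at the centre of its underside on the desk.
- side_cutter: bystander, loose, not to be moved or picked up: side cutters with red handles lying flat, 47 x 126 x 12 mm; origin at the centre of its underside on the desk.
- dropper_bottle: bystander, loose, not to be moved or picked up: slim white bottle with red pointed cap, 29 x 29 x 88 mm; origin at the centre of its underside on the desk.

How it is judged:
By the outcome, as a careful person would: the job done as asked, in the order asked, and still so for the second after the job is handed in, while the arm keeps its last pose, push and grip.
It also fails if it takes over 42 s, if anything falls off the work surface, if the arm or the gripper's body presses on something with over 40 N, if the wrist force passes 120 N, or if a joint passes its speed limit or range.

### The arm

A 7-joint arm with a two-finger parallel gripper is mounted at the origin on a cart in front of the work surface, level with it; the furniture and walls round the work are solid. World frame = base frame: x ahead of the robot, y to its left, z up, the work surface at z = 0. Lengths are in m, angles in rad, forces in N, time in s.
With the tool pointing down it reaches from about 0.425 to 0.95 m from the base axis. Payload 4.7 kg.
Tool frame: the origin (TCP) lies on the front face of the gripper's body, between the roots of the fingers; the fingertips stand r.tip_reach ahead of it and the grasp point (between the pads) lies 51 mm ahead of it (r.tip_reach is the distance from the TCP to the fingertips, in m); z points along the fingers, y is the direction in which the jaws open and shut (so a half turn about z gives the same grasp; the last joint's range is limited). The gripper opens to 87 mm and grips with 3 to 60 N. Pads are 19 mm wide; open, the fingers measure 117 mm over their backs; the gripper's body (75 mm by 190 mm) begins 51 mm behind the grasp point.
Start: joints at [1.13, 0.469, -0.049, 1.532, 0.024, 1.141, -0.082], TCP at [0.27, -0.619, 0.292] pointing down, gripper open.
Joint ranges: [-2.59, 2.59], [-0.33, 1.99], [-1.39, 1.29], [0.1, 2.45], [-1.04, 4.18], [0.21, 1.99], [-2.66, 2.66]. Speed limits (rad/s): [2.57, 2.57, 3.14, 3.14, 3.14, 3.14, 3.14].

### API

Orientations are given as a unit quaternion [x, y, z, w].
In Python, from workcell import r gives the robot as it stands.
- The arm moves only by the shell command python3 -m pendant 'ROWS'. ROWS is a JSON object of lists of equal length, an entry for each row: "offset": the shift along the world's x, y, z each as a share of 0.15 m, from -1 to 1, a list of three; "delta_rot": the turn, a rotation vector about the world's x, y, z each as a share of 180 degrees, from -1 to 1, a list of three; "gripper": the closure, from 0 (fully open) to 1 (shut). In form: {"offset": [[dx, dy, dz], ...], "delta_rot": [[wx, wy, wz], ...], "gripper": [gripper, ...]}. A call has exactly 5 rows; each row shifts and turns the commanded pose from where the row before left it; what a row does not reach is not made up. A row lasts 1/10 s, in which the tool goes at most 50 mm and 8.59 degrees, less where a joint would pass 70% of its speed; a pose out of reach is approached as far as the arm can. A call with a number of a shift or a turn outside -1 to 1 is refused whole. A call with a gripper value outside its range is refused whole. The fingers move at their own pace and stop on an object; the grip force is fixed at half the most. Time passes only in rows, so rows that do not move let the fingers close, or fill a call up. It gives the time, the measured TCP pose, the force and the opening at its end, in the units of the state.
- r.get_state(): the state, without advancing time (a new reading comes with each control period).
- r.read_camera(name): name is "scene" or "top"; returns the picture (420x560x3 uint8, red, green, blue); there is no depth.
- r.calibration(name): a dict with "vfov" (degrees; the focal length in pixels is half the picture's height over the tangent of half this angle, whatever the lens; pixels are square), "cx", "cy" (the principal point, pixels), "D" ([k1, k2, p1, p2, k3] as OpenCV has them; the pictures are not rectified), "origin" and "orientation" of the camera in the world. Camera axes: x right, y down, z forward; pixel columns grow to the right and rows downward; lengths in m; the calibration is good to about 2 mm. A picture is of the moment at which its call begins. calibration takes no time and is no camera call.
- r.hand_in(): hands the job in, once; it reports no verdict.
Trained networks look in the newest picture that a camera, given by its name, has taken for a name from the list of things; names that differ only in an ending like _2 or _b are one class to them, and where a whole thing is asked for, a point or a joint stands for the part that bears it (a point fixed in the world has none). Each returns a list of dicts, best first, with "confidence" (0 to 1); they miss things now and then, are a little off and sometimes report something else, mostly with a low value. They report only what shows in the picture. A call takes as long as a camera call.
- r.search_frame(thing, camera): "extent" ([left, top, width, height] in pixels, round what is visible of it).
- r.tip_of(thing, camera): "centre" ([column, row] in pixels: a listed point, or the origin of a listed thing).
The state is a dict: "time": time; "joints": joint angles; "joint_velocities": joint speeds; "joint_efforts": joint torques, N m; "tool_pos": TCP position; "tcp_rot": TCP orientation; "ft_force": force on the tool from outside, world axes, zero at the start; "wrist_torque": the same for the moment, N m; "finger_gap": finger opening in m.
Only numpy, scipy, OpenCV 4.12 (cv2) and the standard library are available. Lean on these libraries where they do the work, as an engineer would, in place of code of your own. Each camera call takes 0.05 s, during which the arm holds its last target.

## Working session

There is one attempt and no reset: what is moved stays moved. The work goes in short steps, Python scripts to look and compute and a shell command to move; the robot and the scene stay as the last step left them, time stands still between calls to the robot, and variables do not carry over. Pictures are saved under pics/ and viewed, and the job is handed in when it is done.

```bash
ls; mkdir -p pics; python3 - <<'E'
from workcell import r
import cv2
print(r.get_state(), r.tip_reach)
for c in ("scene","top"):
    im=r.read_camera(c); cv2.imwrite(f"pics/{c}0.png",im[:,:,::-1]); print(r.calibration(c))
    for t in ["rocker_on_end","extractor_top","purge_top","power_unit","extractor_unit","purge_unit","stop_unit","switch_rail","stick_box","dropper_bottle","yellow_jar"]:
        try: print(c,t,[(d["centre"],round(d["confidence"],2)) for d in r.tip_of(t,c)[:2]])
        except Exception as e: print(c,t,e)
E
```

```text
pics
{'time': 0.0, 'joints': array([ 1.13011453,  0.46943019, -0.04862381,  1.53366127,  0.02409845,
        1.1409239 , -0.08229209]), 'joint_velocities': array([-2.71211653e-04,  2.32007232e-04,  2.05181655e-04, -4.79915796e-05,
       -1.64108379e-04, -3.27710912e-04,  1.22081029e-03]), 'joint_efforts': array([ 7.39954030e-04, -5.07975447e+01, -8.01697117e-02, -2.36151356e+01,
       -6.11950248e-02,  3.78906517e-02,  1.85142953e-04]), 'tool_pos': array([ 0.27002124, -0.61816405,  0.29122077]), 'tcp_rot': array([ 9.78872289e-01,  2.04470529e-01, -2.11638061e-04, -8.93898738e-04]), 'ft_force': array([ 0.40138311,  0.61174538, -0.20779506]), 'wrist_torque': array([ 0.00091778, -0.02617109,  0.06328319]), 'finger_gap': 0.08712377934619062} 0.0697
{'vfov': 53.38354881608993, 'cx': 270.05354048369594, 'cy': 214.79367792218937, 'D': array([-0.03895646,  0.        ,  0.        ,  0.        ,  0.        ]), 'origin': array([-0.05704383,  0.66338401,  0.61933036]), 'orientation': array([-0.31614239,  0.81421174, -0.45345445,  0.1774607 ])}
scene rocker_on_end [([168.7, 275.3], 0.85), ([215
[... 490 characters left out ...]
46011713, 'cy': 213.6936412966072, 'D': array([-0.07248699,  0.        ,  0.        ,  0.        ,  0.        ]), 'origin': array([0.4157334 , 0.01877798, 1.09964219]), 'orientation': array([ 0.71219391, -0.69975661,  0.03797174, -0.04097159])}
top rocker_on_end [([147.8, 202.5], 0.73)]
top extractor_top [([250.6, 206.1], 0.59)]
top purge_top [([218.3, 209.8], 0.57), ([156.1, 217.7], 0.45)]
top power_unit []
top extractor_unit [([254.0, 213.9], 0.66), ([216.3, 209.3], 0.46)]
top purge_unit [([222.2, 214.1], 0.79)]
top stop_unit [([186.8, 213.6], 0.74)]
top switch_rail [([206.0, 215.1], 0.77)]
top stick_box []
top dropper_bottle [([296.3, 207.1], 0.61)]
top yellow_jar [([166.4, 259.9], 0.77)]
```

View pics/scene0.png

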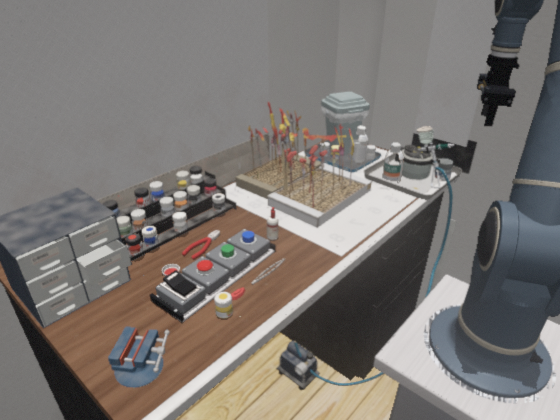

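View pics/top0.png

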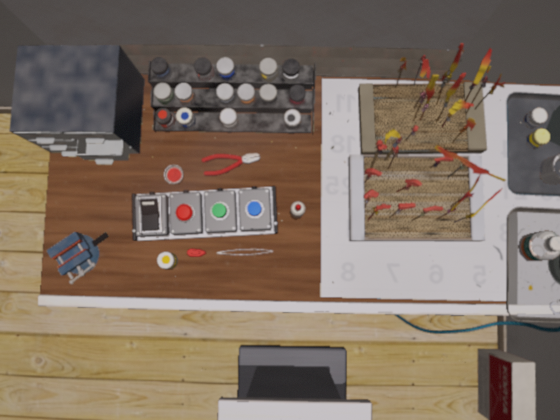

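```bash
cat > h.py <<'E'
import numpy as np, cv2
from scipy.spatial.transform import Rotation as R
from workcell import r
def cam(c):
    k=r.calibration(c); f=210/np.tan(np.radians(k["vfov"]/2))
    return np.array([[f,0,k["cx"]],[0,f,k["cy"]],[0,0,1]]),k["D"],k["origin"],R.from_quat(k["orientation"]).as_matrix()
def ray(c,px,z):
    K,D,o,M=cam(c); u=cv2.undistortPoints(np.array([[px]],float),K,D)[0,0]
    d=M@[u[0],u[1],1]; return o+d*(z-o[2])/d[2]
def proj(c,P):
    K,D,o,M=cam(c); q=(np.atleast_2d(P)-o)@M
    return cv2.projectPoints(q,np.zeros(3),np.zeros(3),K,D)[0][:,0]
E
python3 - <<'E'
from h import *
for n,c,px,z in [("rock","scene",(168.7,275.3),.054),("rock","top",(147.8,202.5),.054),("ext","scene",(246.7,237.8),.055),("ext","top",(250.6,206.1),.055),("pur","scene",(227.1,244.7),.055),("pur","top",(218.3,209.8),.055),("stopu","top",(186.8,213.6),.007),("extu","top",(254,213.9),.007),("puru","top",(222.2,214.1),.007),("rail","top",(206,215.1),0),("bottle","top",(296.3,207.1),0),("jar","top",(166.4,259.9),0)]:
    print(n,c,ray(c,px,z).round(4))
E
python3 - <<'E'
import cv2
im=cv2.imread('pics/top0.png')[150:300,100:330]
cv2.imwrite('pics/top0z.png',cv2.resize(im,None,fx=3.4,fy=3.4,interpolation=2))
E
```

```text
rock scene [0.5561 0.3103 0.054 ]
rock top [0.5511 0.307  0.054 ]
ext scene [0.5318 0.1045 0.055 ]
ext top [0.5471 0.0962 0.055 ]
pur scene [0.5455 0.1545 0.055 ]
pur top [0.5384 0.1616 0.055 ]
stopu top [0.5348 0.2351 0.007 ]
extu top [0.5366 0.0921 0.007 ]
puru top [0.535  0.1596 0.007 ]
rail top [0.533  0.1951 0.    ]
bottle top [0.5536 0.0026 0.    ]
jar top [0.436  0.2763 0.    ]
```

View pics/top0z.png

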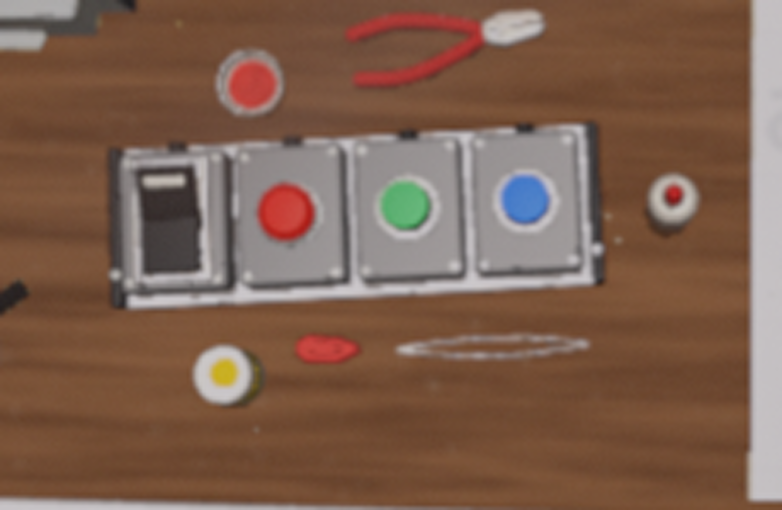

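The order from left to right is rocker, red, green, blue. In the top picture they sit at about (148,203) for the white line, then (184,212), (219,210) and (254,208). The sticks are on the right at about (360–500, 50–240). The gripper is outside both useful views. Next I fit the rail pose from colour blobs in both cameras.

```bash
python3 - <<'E'
from h import *
from scipy.optimize import least_squares
obs={}
for c in ("scene","top"):
    im=cv2.imread(f"pics/{c}0.png"); hsv=cv2.cvtColor(im,cv2.COLOR_BGR2HSV)
    seeds=dict(scene=dict(red=(205,267),green=(227,250),blue=(247,237)),top=dict(red=(184,212),green=(219,210),blue=(254,208)))[c]
    for n,(u,v) in seeds.items():
        h={'red':0,'green':68,'blue':110}[n]
        dh=np.abs(hsv[...,0].astype(int)-h); dh=np.minimum(dh,180-dh)
        m=((dh<15)&(hsv[...,1]>110)&(hsv[...,2]>110)).astype(np.uint8)
        w=np.zeros_like(m); w[v-12:v+13,u-14:u+15]=1; m&=w
        k,l,st,ce=cv2.connectedComponentsWithStats(m); i=1+st[1:,4].argmax()
        obs[c,n]=ce[i]; print(c,n,ce[i].round(1),st[i], ray(c,ce[i],.053).round(4))
ly={'red':.036,'green':-.036,'blue':-.108}
def pts(p,n,z): 
    cc,s=np.cos(p[2]),np.sin(p[2]); return np.array([p[0]-s*ly[n],p[1]+cc*ly[n],z])
def res(p,cams): return np.concatenate([proj(c,pts(p,n,.055 if c=='top' else .053))[0]-o for (c,n),o in obs.items() if c in cams])
for cams in (("top",),("scene",),("top","scene")):
    s=least_squares(res,[.54,.2,.05],args=(cams,)); p=s.x; print(cams,p.round(4),s.fun.round(1))
    cc,sn=np.cos(p[2]),np.sin(p[2])
    W=lambda x,y:(round(p[0]+cc*x-sn*y,4),round(p[1]+sn*x+cc*y,4))
    print("rocker",W(.022,.108),"blue",W(0,-.108),"green",W(0,-.036),"red",W(0,.036),proj("top",[*W(.022,.108),.054]))
print("box corners",[ray("top",q,.03).round(3)[:2] for q in ((352,155),(350,240),(484,240),(484,84),(360,84))])
print("cabinet", ray("top",(142,100),.2),ray("top",(130,160),.1))
E
```

```text
scene red [204.4 265.1] [197 260  16  11 138] [0.5283 0.2368 0.053 ]
scene green [227.  248.3] [222 245  11   8  57] [0.5375 0.1623 0.053 ]
scene blue [247.7 236. ] [242 231  12  11 102] [0.5374 0.0955 0.053 ]
top red [183.5 212. ] [176 204  16  17 219] [0.5329 0.2329 0.053 ]
top green [218.8 210.2] [213 204  13  13 128] [0.5378 0.1608 0.053 ]
top blue [254.  208.1] [248 202  13  13 140] [0.5434 0.0893 0.053 ]
('top',) [0.5352 0.1966 0.0735] [-0.   0.1 -0.1 -0.1  0.1  0. ]
rocker (np.float64(0.5492), np.float64(0.306)) blue (np.float64(0.5431), np.float64(0.0889)) green (np.float64(0.5378), np.float64(0.1607)) red (np.float64(0.5325), np.float64(0.2325)) [[148.24184912 203.42140688]]
('scene',) [0.5318 0.2006 0.0739] [-0.2 -0.2  0.1  1.   0.1 -0.8]
rocker (np.float64(0.5458), np.float64(0.31)) blue (np.float64(0.5398), np.float64(0.0929)) green (np.float64(0.5345), np.float64(0.1647)) red (np.float64(0.5292), np.float64(0.2365)) [[146.2288923  205.03837768]]
('top', 'scene') [0.5346 0.1977 0.0738] [ 0.  -1.4  0.3 -0.   0.1 -1.8 -0.5  0.3 -0.6  0.2 -0.4  0.3]
rocker (np.float64(0.5485), np.float64(0.307)) blue (np.float64(0.5425), np.float64(0.09)) green (np.float64(0.5372), np.float64(0.1618)) red (np.float64(0.5319), np.float64(0.2336)) [[147.74214639 203.75283638]]
box corners [array([ 0.662, -0.112]), array([ 0.483, -0.109]), array([ 0.488, -0.389]), array([ 0.826, -0.4  ]), array([ 0.818, -0.13 ])]
cabinet [0.71877825 0.2871591  0.2       ] [0.62928909 0.33420437 0.1       ]
```

Top-only and combined fits agree to 1–2 mm. Targets are rocker (0.549, 0.306), blue (0.543, 0.0895), green (0.5375, 0.161) and yaw 0.074. The top camera matches best. First I raise the tool, shut and turn the gripper, then swing over in front of the sticks.

```bash
python3 -m pendant '{"offset": [[0,0,0.3],[0,0,0.3],[0,0,0.3],[0.15,0.28,0],[0.15,0.28,0]], "delta_rot": [[0,0,-0.036],[0,0,-0.036],[0,0,-0.036],[0,0,0],[0,0,0]], "gripper": [1,1,1,1,1]}'
```

```text
time: 1.7
tool_pos: [0.315, -0.5349, 0.4291]
tcp_rot: [0.999, 0.034, 0.001, 0.002]
ft_force: [0.8, 0.6, -0.5]
finger_gap: 0.0551
```

```bash
python3 -m pendant '{"offset": [[0.08,0.31,0],[0.08,0.31,0],[0.08,0.31,0],[0.08,0.31,0],[0.08,0.31,0]], "delta_rot": [[0,0,0],[0,0,0],[0,0,0],[0,0,0],[0,0,0]], "gripper": [1,1,1,1,1]}' && python3 -m pendant '{"offset": [[0.08,0.31,0],[0.08,0.31,0],[0.08,0.31,0],[0.08,0.31,0],[0.08,0.31,0]], "delta_rot": [[0,0,0],[0,0,0],[0,0,0],[0,0,0],[0,0,0]], "gripper": [1,1,1,1,1]}'
```

```text
time: 2.2
tool_pos: [0.3753, -0.3, 0.4276]
tcp_rot: [0.999, 0.036, 0.0, 0.0]
ft_force: [1.8, -0.1, 0.6]
finger_gap: 0.0149
time: 2.7
tool_pos: [0.4352, -0.0676, 0.4277]
tcp_rot: [0.999, 0.036, 0.001, 0.0]
ft_force: [1.6, 0.1, -0.1]
finger_gap: 0.0001
```

```bash
python3 -m pendant '{"offset": [[0.1,0.31,0],[0.1,0.31,0],[0.1,0.31,0],[0.1,0.31,0],[0.1,0.31,0]], "delta_rot": [[0,0,0],[0,0,0],[0,0,0],[0,0,0],[0,0,0]], "gripper": [1,1,1,1,1]}' && python3 -m pendant '{"offset": [[0.09,0.3,-0.1],[0.09,0.3,-0.1],[0.09,0.3,-0.1],[0,0,-0.32],[0,0,-0.32]], "delta_rot": [[0,0,0],[0,0,0],[0,0,0],[0,0,0],[0,0,0]], "gripper": [1,1,1,1,1]}'
```

```text
time: 3.2
tool_pos: [0.5105, 0.1646, 0.4276]
tcp_rot: [0.999, 0.036, 0.001, 0.0]
ft_force: [1.2, -1.0, 0.7]
finger_gap: 0.0005
time: 3.7
tool_pos: [0.5506, 0.3004, 0.2855]
tcp_rot: [0.999, 0.038, 0.001, -0.001]
ft_force: [1.5, -0.3, -0.6]
finger_gap: 0.0001
```

```bash
python3 -m pendant '{"offset": [[0,0,0],[0,0,0],[0,0,0],[0,0,0],[0,0,0]], "delta_rot": [[0,0,0],[0,0,0],[0,0,0],[0,0,0],[0,0,0]], "gripper": [1,1,1,1,1]}'
```

```text
time: 4.2
tool_pos: [0.5514, 0.2983, 0.2886]
tcp_rot: [0.999, 0.036, 0.002, -0.001]
ft_force: [-0.5, -0.2, 0.4]
finger_gap: 0.0005
```

```bash
python3 -m pendant '{"offset": [[0,0.05,-0.31],[0,0,-0.31],[0,0,-0.31],[0,0,0],[0,0,0]], "delta_rot": [[0,0,0],[0,0,0],[0,0,0],[0,0,0],[0,0,0]], "gripper": [1,1,1,1,1]}'; python3 - <<'E'
from h import *
a=r.read_camera("scene")[:,:,::-1]; b=r.read_camera("top")[:,:,::-1]
print(r.get_state()["tool_pos"])
cv2.imwrite("pics/a1.png",np.hstack([cv2.resize(a[200:340,120:270],(400,373),interpolation=2),cv2.resize(b[160:300,90:240],(400,373),interpolation=2)]))
E
```

```text
time: 4.7
tool_pos: [0.5512, 0.3058, 0.1479]
tcp_rot: [0.999, 0.036, 0.0, -0.0]
ft_force: [-0.4, -0.5, 0.5]
finger_gap: 0.0002
[0.55226882 0.30681357 0.15012149]
```

View pics/a1.png

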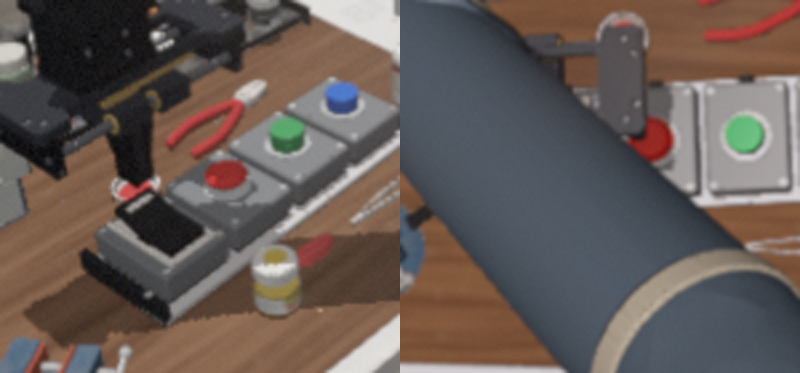

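Left: the fingers hang just over the rocker's far half, near (130,180) in the crop. The top view is blocked by the arm. Now I press down in small steps.

```bash
python3 -m pendant '{"offset": [[0,0,-0.06],[0,0,-0.06],[0,0,-0.05],[0,0,-0.03],[0,0,0]], "delta_rot": [[0,0,0],[0,0,0],[0,0,0],[0,0,0],[0,0,0]], "gripper": [1,1,1,1,1]}'
```

```text
time: 5.3
tool_pos: [0.5515, 0.3055, 0.118]
tcp_rot: [0.999, 0.036, 0.001, 0.0]
ft_force: [-1.2, -2.3, 9.8]
finger_gap: 0.0003
```

```bash
python3 -m pendant '{"offset": [[0,0,-0.02],[0,0,0],[0,0,-0.01],[0,0,0],[0,0,0]], "delta_rot": [[0,0,0],[0,0,0],[0,0,0],[0,0,0],[0,0,0]], "gripper": [1,1,1,1,1]}'; python3 - <<'E'
from h import *
s=r.get_state();print(s["tool_pos"],s["ft_force"])
E
```

```text
time: 5.8
tool_pos: [0.5515, 0.3057, 0.1175]
tcp_rot: [0.999, 0.036, 0.002, 0.001]
ft_force: [-6.2, -7.5, 31.3]
finger_gap: 0.0005
[0.55151802 0.30570682 0.11754374] [-6.22468243 -7.45162966 31.30931124]
```

Bottomed out: the tip is at 0.048 with the force rising to 31 N. Now I lift, check the rocker, and go to blue.

```bash
python3 -m pendant '{"offset": [[0,0,0.3],[0,0,0.3],[-0.01,-0.28,0],[-0.01,-0.29,0],[-0.01,-0.29,0]], "delta_rot": [[0,0,0],[0,0,0],[0,0,0],[0,0,0],[0,0,0]], "gripper": [1,1,1,1,1]}' && python3 -m pendant '{"offset": [[-0.01,-0.29,0],[-0.01,-0.29,0],[0,0,-0.1],[0,0,-0.1],[0,0,0]], "delta_rot": [[0,0,0],[0,0,0],[0,0,0],[0,0,0],[0,0,0]], "gripper": [1,1,1,1,1]}'; python3 - <<'E'
from h import *
a=r.read_camera("scene")[:,:,::-1]; b=r.read_camera("top")[:,:,::-1]
print(r.get_state()["tool_pos"])
cv2.imwrite("pics/a2.png",np.hstack([cv2.resize(a[200:340,140:290],(400,373),interpolation=2),cv2.resize(b[160:300,120:270],(400,373),interpolation=2)]))
E
```

```text
time: 6.3
tool_pos: [0.5457, 0.1751, 0.2022]
tcp_rot: [0.999, 0.037, -0.0, 0.0]
ft_force: [0.7, -1.1, -0.1]
finger_gap: 0.0003
time: 6.8
tool_pos: [0.5415, 0.0904, 0.1698]
tcp_rot: [0.999, 0.037, -0.002, -0.0]
ft_force: [-0.9, -0.3, -0.5]
finger_gap: 0.0004
[0.54273078 0.09153104 0.17171781]
```

View pics/a2.png

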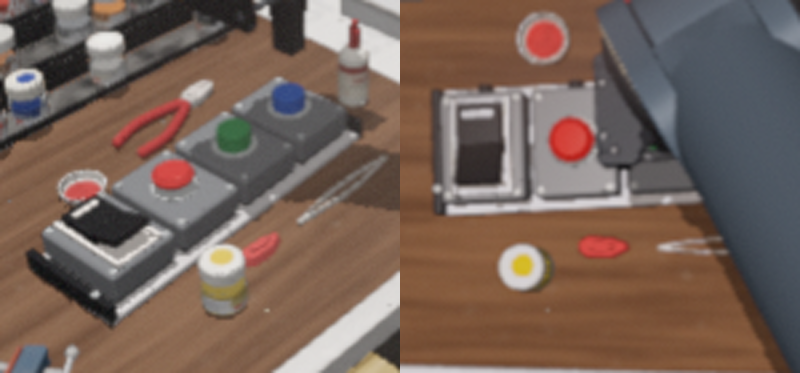

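The rocker now lies level on its far half, with the near half raised. The jar, part, tweezers and cutters are unmoved. Next I press blue.

```bash
python3 -m pendant '{"offset": [[0,-0.01,-0.12],[0,0,-0.12],[0,0,-0.08],[0,0,-0.04],[0,0,-0.02]], "delta_rot": [[0,0,0],[0,0,0],[0,0,0],[0,0,0],[0,0,0]], "gripper": [1,1,1,1,1]}'; python3 -m pendant '{"offset": [[0,0,0],[0,0,0],[0,0,0],[0,0,0],[0,0,0]], "delta_rot": [[0,0,0],[0,0,0],[0,0,0],[0,0,0],[0,0,0]], "gripper": [1,1,1,1,1]}'
```

```text
time: 7.4
tool_pos: [0.5432, 0.0895, 0.1169]
tcp_rot: [0.999, 0.037, -0.0, 0.0]
ft_force: [-10.0, -1.5, 30.6]
finger_gap: 0.0005
time: 7.9
tool_pos: [0.543, 0.0894, 0.117]
tcp_rot: [0.999, 0.037, 0.0, -0.0]
ft_force: [-4.7, 1.9, 10.3]
finger_gap: 0.0007
```

Blue is at the bottom, tip at 0.047 against the stop at 10–30 N. Now I lift, look, and move to green.

```bash
python3 -m pendant '{"offset": [[0,0,0.3],[0,0,0.06],[-0.018,0.238,0],[-0.018,0.238,0],[0,0,0]], "delta_rot": [[0,0,0],[0,0,0],[0,0,0],[0,0,0],[0,0,0]], "gripper": [1,1,1,1,1]}'; python3 - <<'E'
from h import *
a=r.read_camera("scene")[:,:,::-1]; b=r.read_camera("top")[:,:,::-1]
print(r.get_state()["tool_pos"])
cv2.imwrite("pics/a3.png",np.hstack([cv2.resize(a[200:340,140:290],(400,373),interpolation=2),cv2.resize(b[160:300,120:270],(400,373),interpolation=2)]))
print(proj("scene",[[.5425,.0895,.047],[.5425,.0895,.055]]))
E
```

```text
time: 8.4
tool_pos: [0.537, 0.1658, 0.1706]
tcp_rot: [0.999, 0.041, 0.001, -0.002]
ft_force: [-0.1, 0.8, -0.2]
finger_gap: 0.0004
[0.5376797  0.16055655 0.16959944]
[[248.10920011 236.18790376]
 [248.00892124 233.43996927]]
```

View pics/a3.png

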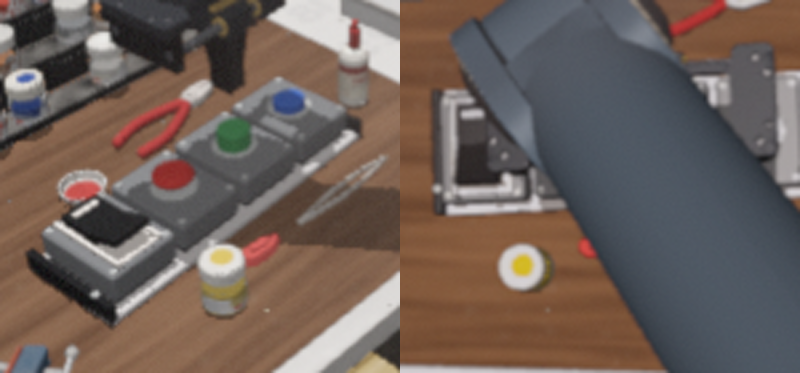

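The blue cap sits visibly lower and the tool is centred over green at (0.538, 0.161). Now I press and hold.

```bash
python3 -m pendant '{"offset": [[0,0,-0.12],[0,0,-0.12],[0,0,-0.08],[0,0,-0.04],[0,0,-0.01]], "delta_rot": [[0,0,0],[0,0,0],[0,0,0],[0,0,0],[0,0,0]], "gripper": [1,1,1,1,1]}'; python3 -m pendant '{"offset": [[0,0,0],[0,0,0],[0,0,0],[0,0,0],[0,0,0]], "delta_rot": [[0,0,0],[0,0,0],[0,0,0],[0,0,0],[0,0,0]], "gripper": [1,1,1,1,1]}'
```

```text
time: 9.0
tool_pos: [0.538, 0.1578, 0.1166]
tcp_rot: [0.999, 0.035, -0.001, 0.003]
ft_force: [-10.4, -6.9, 35.3]
finger_gap: 0.0005
time: 9.5
tool_pos: [0.5379, 0.1577, 0.1168]
tcp_rot: [0.999, 0.035, -0.0, 0.002]
ft_force: [-8.9, -5.8, 24.5]
finger_gap: 0.0004
```

```bash
python3 -m pendant '{"offset": [[0,0,0],[0,0,0],[0,0,0],[0,0,0],[0,0,0]], "delta_rot": [[0,0,0],[0,0,0],[0,0,0],[0,0,0],[0,0,0]], "gripper": [1,1,1,1,1]}';  python3 - <<'E'
from h import *
a=r.read_camera("scene")[:,:,::-1]
s=r.get_state();print(s["tool_pos"],s["ft_force"])
cv2.imwrite("pics/a4.png",cv2.resize(a[190:340,140:290],(600,600),interpolation=2))
E
```

```text
time: 10.0
tool_pos: [0.5378, 0.1578, 0.1168]
tcp_rot: [0.999, 0.035, -0.0, 0.002]
ft_force: [-8.1, -4.8, 24.8]
finger_gap: 0.0
[0.53788018 0.1577308  0.11680364] [-7.8827801  -5.44634147 24.84689775]
```

View pics/a4.png

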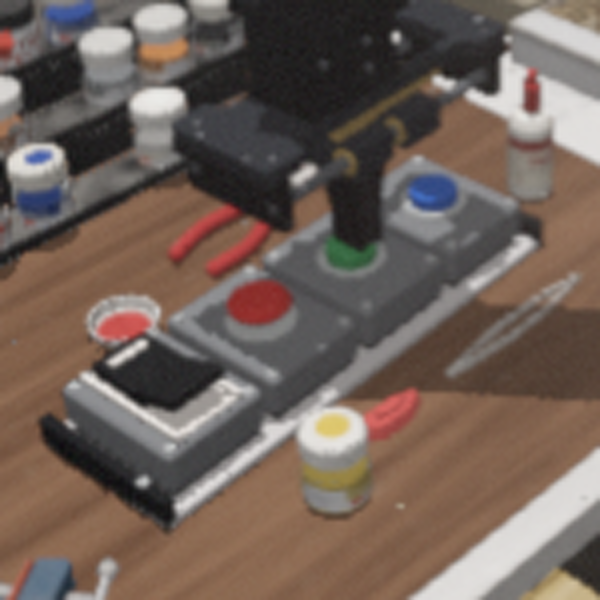

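The green button is held down under the fingers, blue is down, the rocker is on, red is untouched and the bystanders have not moved. I hand in.

```bash
python3 -c "
from workcell import r
print(r.hand_in())"
```

```text
the job is handed in; nothing more can be done
None
```

The job is done and handed in at about 10 s. I pressed the rocker's far half on, pushed the blue button home, then pressed the green button and finished while holding it down.

- **Rocker:** the fingertips stopped at about 48 mm, where the far half lies level. The picture afterwards showed it on.
- **Blue button:** the fingertips stopped at about 47 mm, against its bottom. The button sat visibly lower after I lifted off.
- **Green button:** the fingertips held steady at about 47 mm with 25 N, well above the 3.9 N spring.
- **Red button and loose items:** the last picture showed the red button, jar, model part, tweezers, dish and bottle where they were. The side cutters are partly hidden by the gripper there, but they looked unmoved earlier.

- **Forces:** the highest upward push I read at the wrist was about 35 N, through the fingertips. It was read only at the end of each move, so a brief higher peak could have gone unseen.
- **Offset on green:** the finger sat about 3 mm off the green button's centre, within its 30 mm width.
- **Camera disagreement:** the two cameras differed by up to 4 mm on the rail's position. I used values close to the top camera's, and the contact heights matched what was expected.

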